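Push the tube roller's speed lever through its H-gate

ROBOT

A 7-joint arm with a two-finger parallel gripper is mounted at the origin on a cart in front of the work surface, level with it; the furniture and walls round the work are solid. World frame = base frame: x ahead of the robot, y to its left, z up, the work surface at z = 0. Lengths are in m, angles in degrees, forces in N, time in s.
With the tool pointing down it reaches from about 0.425 to 0.875 m from the base axis. Payload 4.7 kg.
Tool frame: the origin (TCP) lies at the very end of the fingers, on their centre line; the grasp point (between the pads) lies 19 mm behind it; z points along the fingers, y is the direction in which the jaws open and shut (so a half turn about z gives the same grasp; the last joint's range is limited). The gripper opens to 87 mm and grips with 3 to 60 N. Pads are 19 mm wide; open, the fingers measure 117 mm over their backs; the gripper's body (75 mm by 190 mm) begins 51 mm behind the grasp point.
Start: joints at [68.13, 18.392, -4.016, 83.108, 1.295, 78.541, -3.26], TCP at [0.251, -0.6, 0.223] pointing down, gripper open.
Joint ranges: [-163.93, 163.93], [-17.29, 119.83], [-79.2, 71.16], [3.27, 140.29], [-89.18, 269.18], [5.43, 117.66], [-154.24, 154.24]. Speed limits (degrees/s): [147.25, 147.25, 180, 180, 180, 180, 180].

INTERFACE

Orientations are given as [roll, pitch, yaw] about the fixed x, y, z axes, in that order (R = Rz(yaw) Ry(pitch) Rx(roll)).
In Python, from cell import env gives the robot as it stands.
- The arm moves only by the tool servo_tool, never from a script. Its argument "increments" is a list that holds one entry, the list of rows, each a list of 7 numbers: the shift along the tool's x, y, z in m, then the turn, a rotation vector about the tool's x, y, z in degrees, then the opening, from -1 (shut) to 1 (fully open). In form: [[[dx, dy, dz, rx, ry, rz, fingers], ...]]. A call has 1 to 20 rows; each row is the pose to reach, as a shift and turn from the pose commanded when the call began, along the tool's axes at that moment; what a row does not reach only later rows make up. A row lasts 1/10 s, in which the tool goes at most 50 mm and 8.59 degrees, less where a joint would pass 70% of its speed; a pose out of reach is approached as far as the arm can. A call with a gripper value outside its range is refused whole. The fingers move at their own pace and stop on an object; "squeeze" is the grip in N (left out, the last holds). Time passes only in rows, so rows that repeat a pose let the fingers close. It gives the time, the measured TCP pose, the force and the opening at its end, in the units of the state.
- env.get_obs(): the state, without advancing time (a new reading comes with each control period).
- env.read_camera(name): name is "side" or "top"; returns a dict with "frame" (480x640x3 uint8, blue, green, red), "intrinsics" (3x3 intrinsics, pixels), "D" ([k1, k2, p1, p2, k3] as OpenCV has them; the pictures are not rectified), "rvec" (rotation vector, rad) and "tvec" (3), from world to camera coordinates, as OpenCV has them. Camera axes: x right, y down, z forward; pixel columns grow to the right and rows downward; lengths in m; the calibration is good to about 2 mm. A picture is of the moment at which its call begins. There is no depth.
- env.sign_off(): hands the job in, once; it reports no verdict.
The state is a dict: "time_s": time; "qpos": joint angles; "joint_velocities": joint speeds; "effort": joint torques, N m; "tool_pos": TCP position; "tool_rot": TCP orientation; "force": force on the tool from outside, world axes, zero at the start; "wrist_torque": the same for the moment, N m; "grip_width": finger opening in m.
Only numpy, scipy, OpenCV 4.12 (cv2) and the standard library are available. Lean on these libraries where they do the work, as an engineer would, in place of code of your own. Each camera call takes 0.05 s, during which the arm holds its last target.

TASK

Change the speed of the tube roller mixer: push its black-knobbed lever out of the slot marked red, through the H-shaped gate, and fully home into the slot marked with the green disc, without running it fully into the yellow or the blue slot. Only push the lever with the fingers, do not pinch or grip it, and leave the loose things on the bench (weighing boat, timer, marker, pipette) where they lie.

Things in the scene. Friction and masses are not known exactly. Their poses are not given: they have to be found in the camera images.
- mixer: white bench tube roller mixer, fixed to the bench. Origin on the bench top straight below the centre of its H-gate; x points from the gate back to the rollers (away from the robot), y left, z up. Lever housing: x -85 to +75 mm, y +-85 mm, top at z = 64 mm. Roller bed behind it: x 70 to 190 mm, y +-95 mm, nothing on it higher than 103 mm
- gate (a point): centre of the steel gate plate's top face (plate 74 x 72 mm, z = 70 mm; axes as mixer). The H cut in it: two slots along x at y = +17 and -17 mm, 14 mm wide, each from x = -25 to +25 mm (four slot ends), joined at x = 0 by a cross channel along y, 18 mm wide. Tongues between the slots have round noses. Lever rod 10 mm thick: it crosses only with the knob within about 9 mm of x = 0
- knob (a point): centre of the lever's black square knob, 29 x 29 mm, 35 mm tall; its z points up along the lever; it does not twist. Upright it is 132 mm above the bench. In mixer's frame: fully home in a slot at about x = +-41, y = +-35, z = 118 mm, leaning outward; at an end of the cross channel x = 0, y = +-41, z = 124 mm
- pivot (a point): the point about which the lever leans both ways, inside the mixer, 20 mm above the bench below the gate's centre; the knob's centre is 112 mm from it
- lever_fore (a joint): lean of the lever along the mixer's x, rad: 0 in the cross channel, positive towards the rollers (+x), about +0.37 or -0.37 at the end of a slot. Stiff pivot: needs about 1.6 N at the knob, more when the rod rubs along the gate, stays where it is left, no spring or click. It starts between -0.365 and -0.33, in the red slot
- lever_side (a joint): lean of the lever along the mixer's y, rad: positive to the mixer's left (+y), about +0.3 to +0.38 in the left slots and -0.3 to -0.38 in the right slots; same stiffness. The rod has about 2 mm of play either way across a slot
- disc_red: red disc, 24 mm across and 3 mm thick, flat on the housing (z = 64 mm, its underside), marking the slot where the lever starts: always front left of the gate (x = -55, y = +50 mm of mixer)
- disc_green: green disc of the same size marking the wanted slot: it lies just outside the end of one of the other three slots, at x = +55, y = +50, or x = +55, y = -50, or x = -55, y = -50 mm of mixer. When it marks the slot straight behind the red one, the lever goes straight through the cross channel
- disc_yellow: yellow disc marking another of those three slots, not to be used
- disc_blue: blue disc marking another of those three slots, not to be used
- knob_back: the back (+x) side of the knob (35 mm tall pad, 20 mm wide between the rounded corners, part of the lever; origin 3 mm below that surface, half-way up the knob): only pushed on, never squeezed together with the opposite side
- knob_front: the front (-x) side of the knob (35 mm tall pad, 20 mm wide between the rounded corners, part of the lever; origin 3 mm below that surface, half-way up the knob): only pushed on, never squeezed together with the opposite side
- knob_left: the left (+y) side of the knob (35 mm tall pad, 20 mm wide between the rounded corners, part of the lever; origin 3 mm below that surface, half-way up the knob): only pushed on, never squeezed together with the opposite side
- knob_right: the right (-y) side of the knob (35 mm tall pad, 20 mm wide between the rounded corners, part of the lever; origin 3 mm below that surface, half-way up the knob): only pushed on, never squeezed together with the opposite side
- weigh_boat: loose white square weighing boat with kernels, 62 x 62 x 14 mm, origin under its centre; right of the mixer; leave alone
- timer: loose white timer with blue keys, 62 x 66 x 17 mm, origin under its centre; right of the mixer; leave alone
- marker: loose white felt marker with black cap, 138 mm long, 14 mm thick, origin under its centre; left of the mixer; leave alone
- pipette: loose blue and white hand pipette lying on its side, 247 mm long, 24 mm thick, origin under its centre; right of the mixer; leave alone

How it is judged:
By the outcome, as a careful person would: the job done as asked, in the order asked, and still so for the second after the job is handed in, with the robot touching nothing.
It also fails if it takes over 48 s, if anything falls off the work surface, if the arm or the gripper's body presses on something with over 40 N, if the wrist force passes 120 N, or if a joint passes its speed limit or range.

## Working session

There is one attempt and no reset: what is moved stays moved. The work goes in short steps, Python scripts to look and compute and a tool call to move; the robot and the scene stay as the last step left them, time stands still between calls to the robot, and variables do not carry over. Pictures are saved under pics/ and viewed, and the job is handed in when it is done.

Besides the shell and the picture viewer there is one more tool, called in YAML: its name, and indented under it one key for each argument. servo_tool: Moves the arm, as the interface text tells. Its arguments: {"type":"object","properties":{"increments":{"type":"array","items":{"type":"array","items":{"type":"array","items":{"type":"number"}}}},"squeeze":{"type":"number"}},"required":["increments"]}

```bash
ls; mkdir -p pics; python3 - <<'E'
from cell import env
import cv2
for n in("side","top"):
    r=env.read_camera(n); cv2.imwrite(f"pics/{n}0.png",r["frame"])
    print(n,r["intrinsics"],r["D"],r["rvec"],r["tvec"])
o=env.get_obs();print(o)
E
```

```text
pics
side [[546.06122908   0.         322.86450625]
 [  0.         546.06122908 241.78530597]
 [  0.           0.           1.        ]] [-0.08233611  0.          0.          0.          0.        ] [ 0.36161748 -2.56179016  1.46787616] [0.49221706 0.1995628  1.43824343]
top [[620.75653315   0.         320.85596376]
 [  0.         620.75653315 247.81915803]
 [  0.           0.           1.        ]] [0.030349 0.       0.       0.       0.      ] [ 2.13949492 -2.17412526  0.09174542] [-0.04327286  0.54640249  1.54701044]
{'time_s': 0.1, 'qpos': array([68.13153318, 18.43460765, -4.01464141, 83.17062043,  1.29566675,
       78.54157527, -3.26045563]), 'joint_velocities': array([ 0.00582798, -0.03457596, -0.05355217, -0.15195457, -0.06397084,
        0.04393619,  0.04340812]), 'effort': array([-6.11392115e-04, -4.92574811e+01, -4.06178311e-01, -3.13399637e+01,
       -6.41596131e-02,  3.94567964e-02,  2.85896994e-05]), 'tool_pos': array([ 0.25033069, -0.59929666,  0.22154937]), 'tool_rot': array([-1.79898467e+02,  6.58138168e-03,  2.26769599e+01]), 'force': array([0.70330582, 0.23717988, 0.2328205 ]), 'wrist_torque': array([-0.01593204,  0.00221435,  0.01427424]), 'grip_width': 0.08679778160172644}
```

View pics/side0.png

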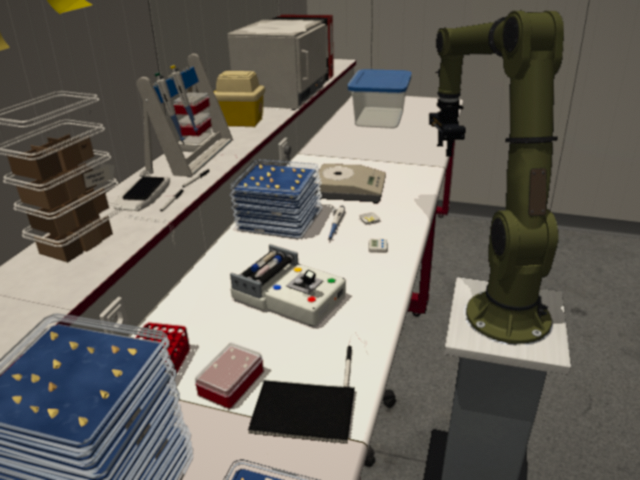

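View pics/top0.png

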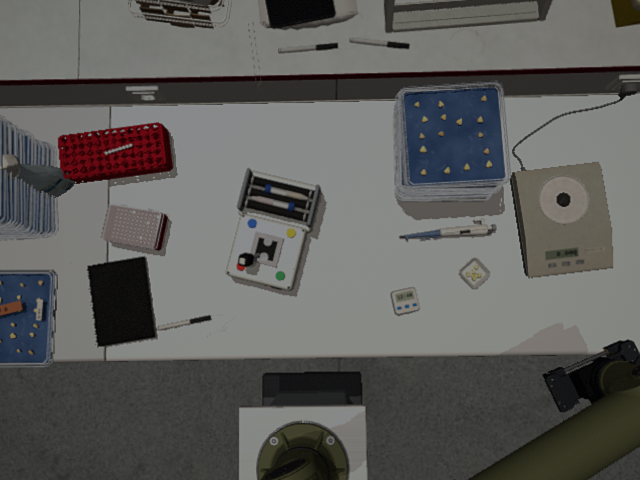

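```bash
python3 - <<'E'
import cv2
f=cv2.imread("pics/top0.png")[160:300,215:335]
f=cv2.convertScaleAbs(f,alpha=1.6)
cv2.imwrite("pics/topc.png",cv2.resize(f,None,fx=4.2,fy=4.2,interpolation=2))
f=cv2.imread("pics/side0.png")[235:330,225:355]
cv2.imwrite("pics/sidec.png",cv2.resize(f,None,fx=6,fy=6,interpolation=2))
E
```

```text
(no output)
```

View pics/topc.png

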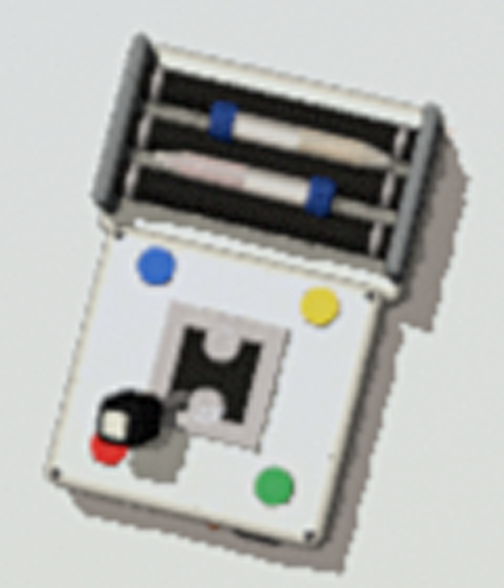

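View pics/sidec.png

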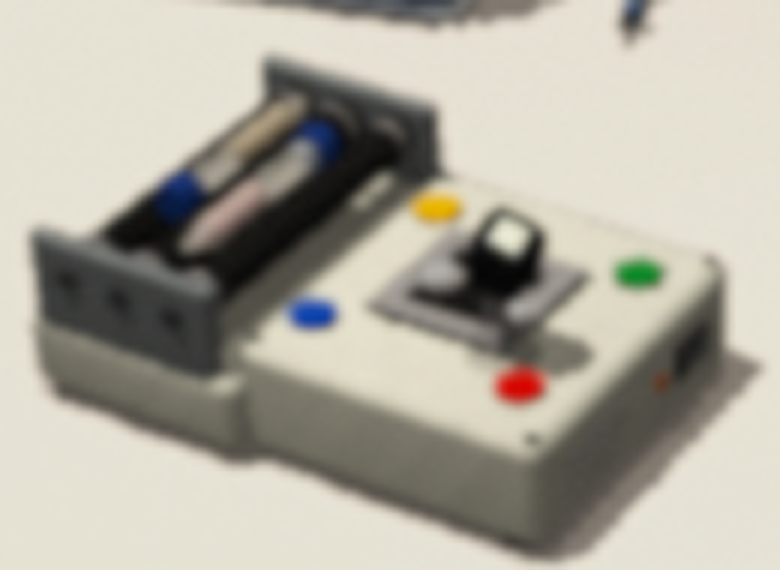

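```bash
cat > h.py <<'E'
import numpy as np,cv2
from scipy.optimize import least_squares
from cell import env
def cams():
    return {n:env.read_camera(n) for n in("side","top")}
def proj(c,P):
    return cv2.projectPoints(np.asarray(P,float).reshape(-1,3),c["rvec"],c["tvec"],c["intrinsics"],c["D"])[0].reshape(-1,2)
def m2w(p,P):
    c,s=np.cos(p[2]),np.sin(p[2]);P=np.asarray(P,float).reshape(-1,3)
    return np.c_[p[0]+c*P[:,0]-s*P[:,1],p[1]+s*P[:,0]+c*P[:,1],P[:,2]]
E
python3 - <<'E'
from h import *
C=cams()
D=dict(b=[.055,.05,.067],y=[.055,-.05,.067],g=[-.055,-.05,.067],r=[-.055,.05,.067])
T=dict(b=(157,266),y=(320,306),g=(274,486)); S=dict(y=(437,209),b=(312,314),g=(639,273),r=(520,386))
T={k:np.array(v)/4.2+[215,160]-.4 for k,v in T.items()};S={k:np.array(v)/6+[225,235]-.4 for k,v in S.items()}
def res(p,sel="ts"):
    r=[]
    if 't' in sel: r+=[proj(C["top"],m2w(p,[D[k] for k in T]))-np.array(list(T.values()))]
    if 's' in sel: r+=[proj(C["side"],m2w(p,[D[k] for k in S]))-np.array(list(S.values()))]
    return np.concatenate(r).ravel()
for sel in("t","s","ts"):
    s=least_squares(res,[.5,.1,0],args=(sel,),x_scale=[.1,.1,.1]);print(sel,s.x[:2],np.degrees(s.x[2]),np.round(s.fun,1))
p=s.x
# housing corners check & knob
K=m2w(p,[[-.041,.035,.118],[-.0375,.035,.118]])
print(K,proj(C["top"],K[:1]),proj(C["side"],K[:1]))
c=m2w(p,[[-.085,.085,.064],[-.085,-.085,.064],[.075,-.085,.064]]);print((proj(C["top"],c)-[215,160]+.4)*4.2)
print((proj(C["top"],K)-[215,160]+.4)*4.2,(proj(C["side"],K)-[225,235]+.4)*6)
E
```

```text
t [0.54090695 0.08365949] -14.831628605751813 [-0. -0.  0. -0. -0.  0.]
s [0.5413949  0.08151678] -14.63420689053004 [ 0.  -0.1  0.2  0.1 -0.2  0.  -0.   0.1]
ts [0.54094276 0.08304492] -14.703594160470908 [ 0.2 -0.   0.2 -0.1  0.3 -0.   0.   0.2  0.2  0.4 -0.2  0.4 -0.1  0.4]
[[0.51016909 0.1273053  0.118     ]
 [0.51355447 0.12641693 0.118     ]] [[245.34896657 259.88319073]] [[309.05212058 278.74800083]]
[[ 41.51919244 481.29175311]
 [320.88205714 550.11198825]
 [386.75573021 287.56282871]]
[[129.1456596  421.18940107]
 [130.6901919  415.24543618]] [[506.7127235  264.88800498]
 [499.88109825 262.63718878]]
```

```bash
cat >> h.py <<'E'
from scipy.spatial.transform import Rotation as R
MP=np.array([.5409,.0830,np.radians(-14.7)])
def inc(pw,yaw,cur=None):
    o=env.get_obs()
    p0,r0=(o["tool_pos"],o["tool_rot"]) if cur is None else cur
    R0=R.from_euler('xyz',r0,degrees=True);R1=R.from_euler('xyz',[180,0,yaw],degrees=True)
    return np.round(np.r_[R0.inv().apply(np.array(pw)-p0),(R0.inv()*R1).as_rotvec(degrees=True)],4)
def here():
    o=env.get_obs();d=o["tool_pos"][:2]-MP[:2];c,s=np.cos(MP[2]),np.sin(MP[2])
    return np.r_[c*d[0]+s*d[1],-s*d[0]+c*d[1],o["tool_pos"][2]]
E
python3 - <<'E'
from h import *
start=([.251,-.6,.223],[180,0,22.68])
print(inc([.47,-.33,.28],48,start))
P=m2w(MP,[-.105,.038,.22])[0];print(P,inc(P,75.3,start))
E
```

```text
[  0.3062  -0.1647  -0.057   -0.       0.     -25.32  ]
[0.44897969 0.14640076 0.22      ] [ 4.705e-01 -6.123e-01  3.000e-03 -0.000e+00  0.000e+00 -5.262e+01]
```

servo_tool:
  increments:
    - [[0.306, -0.165, -0.057, 0, 0, -25.3, -1], [0.306, -0.165, -0.057, 0, 0, -25.3, -1], [0.306, -0.165, -0.057, 0, 0, -25.3, -1], [0.306, -0.165, -0.057, 0, 0, -25.3, -1], [0.306, -0.165, -0.057, 0, 0, -25.3, -1], [0.306, -0.165, -0.057, 0, 0, -25.3, -1], [0.306, -0.165, -0.057, 0, 0, -25.3, -1], [0.4705, -0.612, 0.003, 0, 0, -52.6, -1], [0.4705, -0.612, 0.003, 0, 0, -52.6, -1], [0.4705, -0.612, 0.003, 0, 0, -52.6, -1], [0.4705, -0.612, 0.003, 0, 0, -52.6, -1], [0.4705, -0.612, 0.003, 0, 0, -52.6, -1], [0.4705, -0.612, 0.003, 0, 0, -52.6, -1], [0.4705, -0.612, 0.003, 0, 0, -52.6, -1], [0.4705, -0.612, 0.003, 0, 0, -52.6, -1], [0.4705, -0.612, 0.003, 0, 0, -52.6, -1], [0.4705, -0.612, 0.003, 0, 0, -52.6, -1], [0.4705, -0.612, 0.003, 0, 0, -52.6, -1], [0.4705, -0.612, 0.003, 0, 0, -52.6, -1], [0.4705, -0.612, 0.003, 0, 0, -52.6, -1]]

```text
time_s: 2.2
tool_pos: [0.449, 0.1449, 0.2195]
tool_rot: [180.0, 0.0, 75.2]
force: [-1.0, 0.2, 0.2]
grip_width: 0.0006
```

```bash
cat >> h.py <<'E'
def snap(t):
    C=cams();T=cv2.convertScaleAbs(C["top"]["frame"][160:300,195:335],alpha=1.6);S=C["side"]["frame"][185:325,225:365]
    im=np.hstack([cv2.resize(T,(400,400),interpolation=2),cv2.resize(S,(400,400),interpolation=2)])
    cv2.imwrite(f"pics/{t}.png",im)
    o=env.get_obs();print(np.round(here()*1000,1),np.round(o["force"],1),o["time_s"],np.round(o["qpos"]))
E
python3 -c "
from h import *;snap('a1')"
```

```text
[-104.4   36.4  219.5] [ 0.7 -1.1 -0.2] 2.3 [ 29.  -2. -48. 106.  -2.  75. -34.]
```

View pics/a1.png

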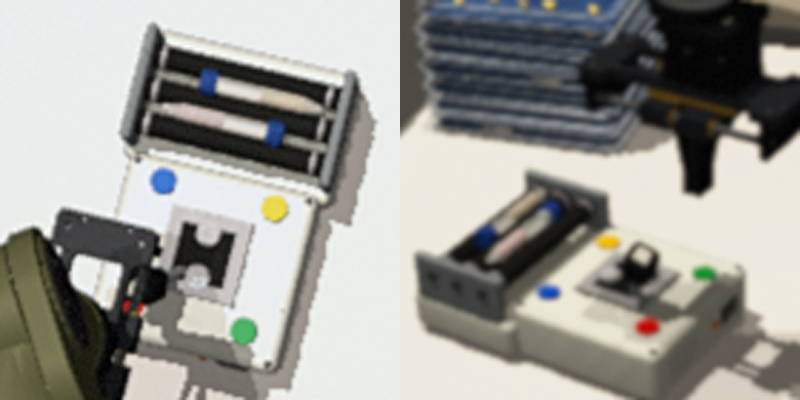

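servo_tool:
  increments:
    - [[0.001, 0, 0.05, 0, 0, 0, -1], [0.001, 0, 0.1, 0, 0, 0, -1], [0.001, 0, 0.117, 0, 0, 0, -1], [0.001, 0, 0.117, 0, 0, 0, -1], [0.001, 0.015, 0.117, 0, 0, 0, -1], [0.001, 0.022, 0.117, 0, 0, 0, -1], [0.001, 0.028, 0.117, 0, 0, 0, -1], [0.001, 0.034, 0.117, 0, 0, 0, -1], [0.001, 0.04, 0.117, 0, 0, 0, -1], [0.001, 0.045, 0.117, 0, 0, 0, -1], [0.001, 0.05, 0.117, 0, 0, 0, -1], [0.001, 0.05, 0.117, 0, 0, 0, -1]]

```text
time_s: 3.5
tool_pos: [0.498, 0.1347, 0.1026]
tool_rot: [180.0, -0.0, 75.3]
force: [-0.7, 0.6, 0.8]
grip_width: 0.0007
```

```bash
python3 -c "
from h import *;snap('a2')"
```

```text
[-55.   38.7 102.3] [-0.3  0.7 -0.4] 3.6 [ 25.  12. -48. 109.  10.  63. -41.]
```

View pics/a2.png

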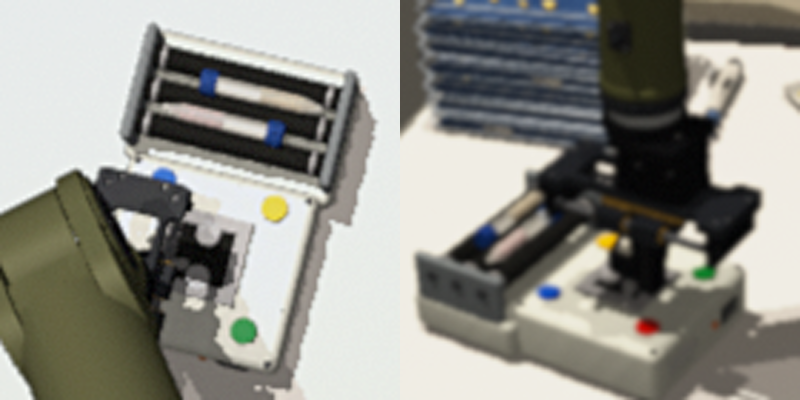

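```bash
cat >> h.py <<'E'
def zoom(t,x=310,y=240,w=50):
    C=env.read_camera("side");f=cv2.convertScaleAbs(C["frame"][y:y+w,x-w//2:x+w//2+10],alpha=2.2,beta=10)
    cv2.imwrite(f"pics/{t}.png",cv2.resize(f,None,fx=11,fy=11,interpolation=2))
E
python3 -c "
from h import *;zoom('z2')"
```

```text
(no output)
```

View pics/z2.png

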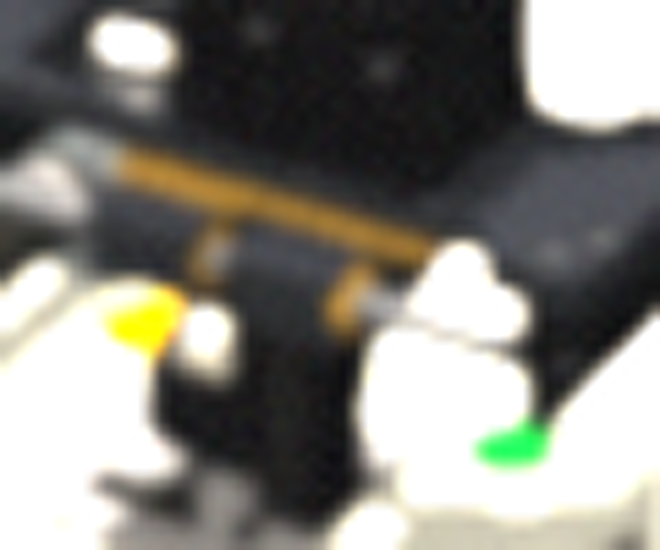

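servo_tool:
  increments:
    - [[-0.001, 0.005, 0, 0, 0, 0, -1], [-0.001, 0.01, 0, 0, 0, 0, -1], [-0.001, 0.014, 0, 0, 0, 0, -1], [-0.001, 0.018, 0, 0, 0, 0, -1], [-0.001, 0.021, 0, 0, 0, 0, -1], [-0.001, 0.023, 0, 0, 0, 0, -1], [-0.001, 0.023, 0, 0, 0, 0, -1]]

```text
time_s: 4.35
tool_pos: [0.5197, 0.1275, 0.1024]
tool_rot: [180.0, 0.0, 75.3]
force: [-1.6, 1.1, 0.4]
grip_width: 0.0006
```

```bash
python3 -c "
from h import *;snap('a3');zoom('z3')
C=cams()
for x in (-10,-5,0,5):
  l=np.array([x,38,105.]);u=l/np.linalg.norm(l);k=u*112+[0,0,20]; t=k+u*17.5
  P=proj(C['side'],m2w(MP,[t/1000,k/1000]));print(x,P[0],(P[0]-[285,240])*11)"
```

```text
[-32.   37.6 102.4] [-0.2  0.3  1. ] 4.45 [ 25.  15. -47. 107.  12.  64. -41.]
-10 [297.24435105 269.74282385] [134.68786156 327.17106234]
-5 [295.35357957 269.04672215] [113.88937522 319.51394369]
0 [293.48211733 268.4118837 ] [ 93.30329061 312.53072071]
5 [291.64193519 267.84239785] [ 73.06128706 306.26637638]
```

View pics/z3.png

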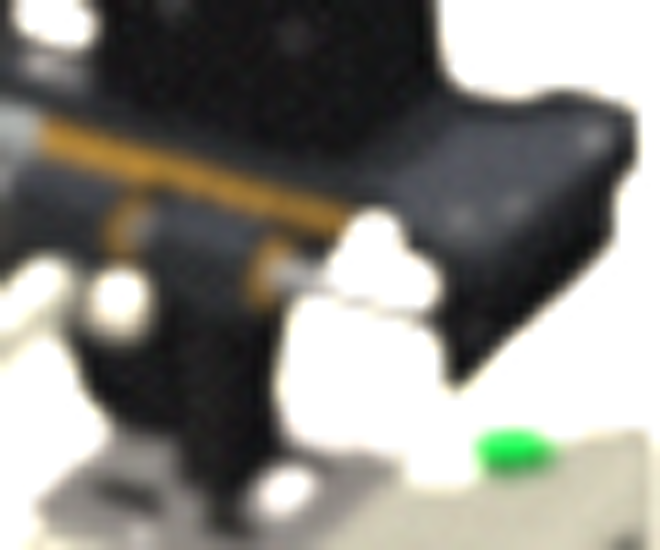

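```bash
cat >> h.py <<'E'
def lever(px):
    C=env.read_camera("side")
    def f(a):
        u=np.array([np.tan(a[0]),np.tan(a[1]),1]);u/=np.linalg.norm(u)
        return (proj(C,m2w(MP,(u*129.5+[0,0,20])/1000))[0]-px)
    s=least_squares(f,[0,.3]);a=s.x;u=np.array([np.tan(a[0]),np.tan(a[1]),1]);u/=np.linalg.norm(u)
    return np.round(a,3),np.round(u*112+[0,0,20],1)
E
python3 -c "
from h import *
for z in((120,303),(122,303),(205,340)):
  off=[285,240]
  print(lever(np.array(z)/11+off-.45))
print(lever(np.array([508,237])/6+[225,235]-.4))"
```

```text
(array([-0.021,  0.303]), array([ -2.2,  33.4, 126.9]))
(array([-0.025,  0.302]), array([ -2.6,  33.3, 126.9]))
(array([-0.214,  0.309]), array([-22.8,  33.3, 124.5]))
(array([-0.368,  0.321]), array([-38.5,  33.1, 119.8]))
```

servo_tool:
  increments:
    - [[0, -0.015, 0, 0, 0, 0, -1], [0, -0.03, 0, 0, 0, 0, -1], [0.02, -0.032, 0, 0, 0, 0, -1], [0.045, -0.032, 0, 0, 0, 0, -1], [0.045, -0.01, 0, 0, 0, 0, -1], [0.045, 0.01, 0, 0, 0, 0, -1], [0.045, 0.03, 0, 0, 0, 0, -1], [0.045, 0.031, 0, 0, 0, 0, -1], [0.035, 0.031, 0, 0, 0, 0, -1], [0.028, 0.031, 0, 0, 0, 0, -1], [0.021, 0.031, 0, 0, 0, 0, -1], [0.014, 0.031, 0, 0, 0, 0, -1], [0.009, 0.031, 0, 0, 0, 0, -1], [0.009, 0.031, 0, 0, 0, 0, -1]]

```text
time_s: 6.2
tool_pos: [0.5515, 0.1274, 0.1027]
tool_rot: [180.0, 0.1, 75.2]
force: [-0.0, 1.3, 1.6]
grip_width: 0.0005
```

```bash
python3 -c "
from h import *;snap('a4');zoom('z4')"
```

```text
[ -1.2  46.  102.4] [0.3 1.1 0.7] 6.3 [ 23.  19. -46. 102.  15.  65. -42.]
```

View pics/z4.png

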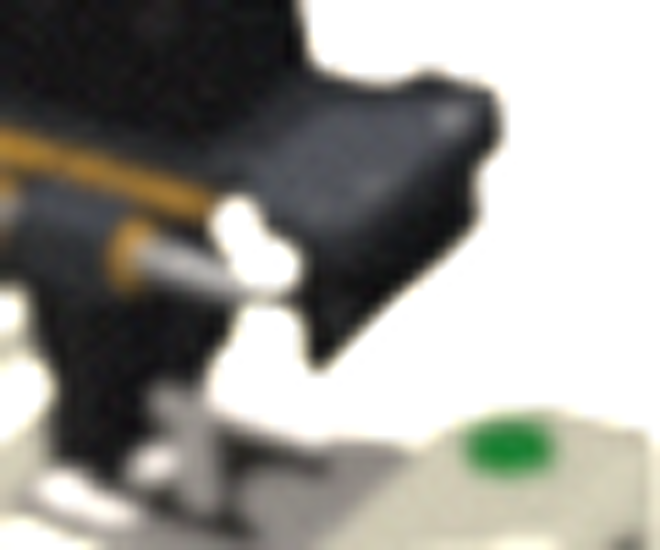

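View pics/a4.png

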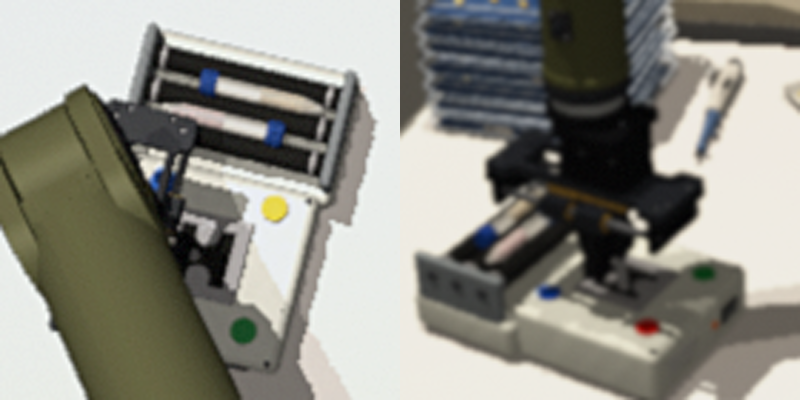

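servo_tool:
  increments:
    - [[-0.006, -0.0005, 0, 0, 0, 0, -1], [-0.012, -0.0005, 0, 0, 0, 0, -1], [-0.018, -0.0005, 0, 0, 0, 0, -1], [-0.024, -0.0005, 0, 0, 0, 0, -1], [-0.03, -0.0005, 0, 0, 0, 0, -1], [-0.036, -0.0005, 0, 0, 0, 0, -1], [-0.042, -0.0005, 0, 0, 0, 0, -1], [-0.047, -0.0005, 0, 0, 0, 0, -1], [-0.05, -0.0005, 0, 0, 0, 0, -1], [-0.05, -0.0005, 0, 0, 0, 0, -1]]

```text
time_s: 7.35
tool_pos: [0.5381, 0.0794, 0.1022]
tool_rot: [-180.0, 0.1, 75.2]
force: [0.9, 1.0, -0.3]
grip_width: 0.0006
```

```bash
python3 -c "
from h import *;snap('a5');zoom('z5')"
```

```text
[ -1.9  -3.8 102.3] [-0.4 -0.1 -0.5] 7.45 [ 29.  16. -46. 105.  13.  64. -36.]
```

View pics/z5.png

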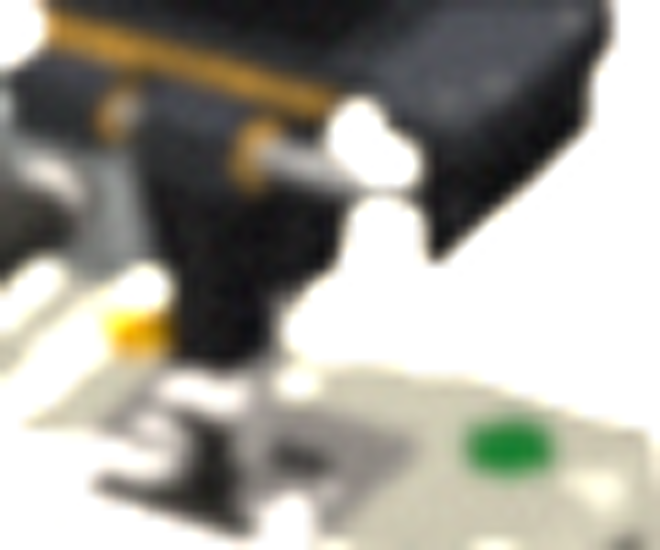

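View pics/a5.png

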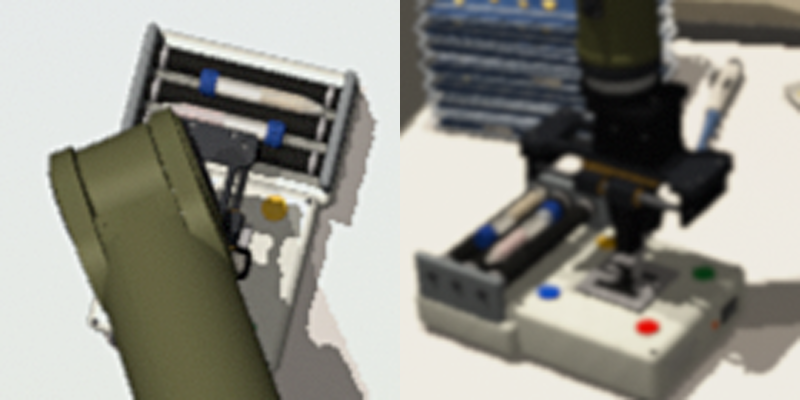

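servo_tool:
  increments:
    - [[-0.002, 0, 0, 0, 0, 0, -1], [-0.004, 0, 0, 0, 0, 0, -1], [-0.005, 0, 0, 0, 0, 0, -1], [-0.005, 0, 0, 0, 0, 0, -1]]

```text
time_s: 7.9
tool_pos: [0.537, 0.0755, 0.1024]
tool_rot: [-180.0, -0.0, 75.3]
force: [0.5, 1.1, -1.0]
grip_width: 0.0006
```

```bash
python3 -c "
from h import *;snap('a6')"
```

```text
[ -1.8  -8.1 102.5] [ 0.3  1.  -1.5] 8.0 [ 29.  16. -46. 106.  13.  64. -35.]
```

servo_tool:
  increments:
    - [[0.02, 0, 0, 0, 0, 0, -1], [0.032, 0, 0, 0, 0, 0, -1], [0.032, 0.025, 0, 0, 0, 0, -1], [0.032, 0.05, 0, 0, 0, 0, -1], [0.0, 0.05, 0, 0, 0, 0, -1], [-0.03, 0.05, 0, 0, 0, 0, -1], [-0.03, 0.05, 0, 0, 0, 0, -1]]

```text
time_s: 8.7
tool_pos: [0.5774, 0.028, 0.1018]
tool_rot: [-179.9, 0.3, 74.9]
force: [0.0, 1.1, -0.0]
grip_width: 0.0006
```

```bash
python3 -c "
from h import *;snap('a7');zoom('z7')"
```

```text
[ 48.5 -38.9 102.6] [-0.3  0.7  0. ] 8.8 [ 31.  20. -44. 101.  15.  65. -32.]
```

View pics/z7.png

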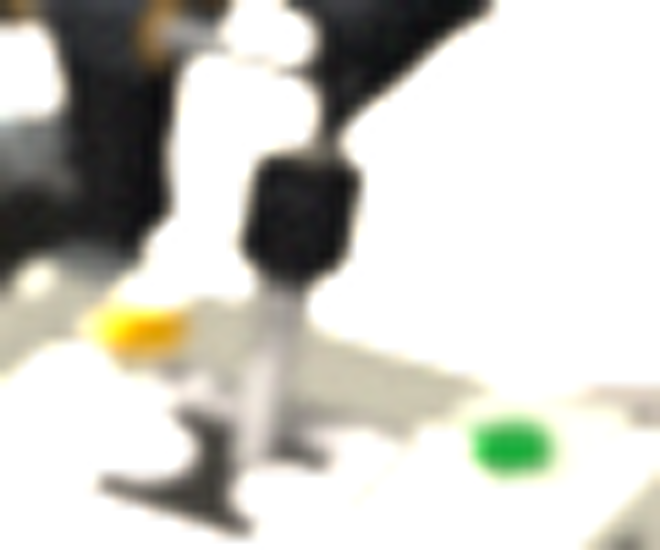

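View pics/a7.png

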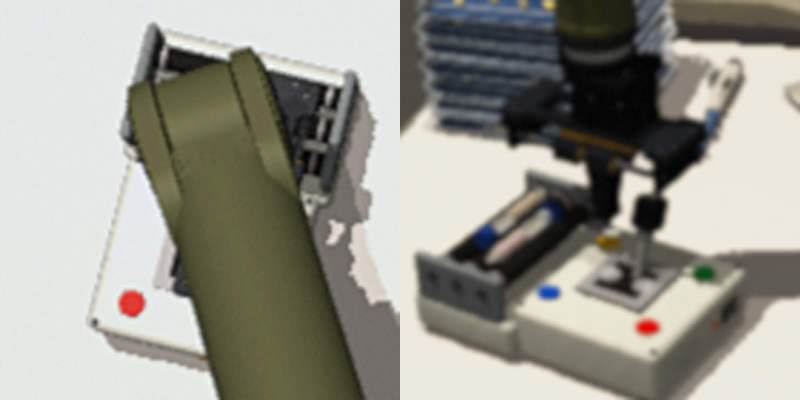

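```bash
cat >> h.py <<'E'
def leverc(px,L=112.):
    C=env.read_camera("side")
    def q(a):
        u=np.array([np.tan(a[0]),np.tan(a[1]),1]);u/=np.linalg.norm(u);return u*L+[0,0,20]
    s=least_squares(lambda a:proj(C,m2w(MP,q(a)/1000))[0]-px,[0,-.3]);return np.round(s.x,3),np.round(q(s.x),1)
E
python3 -c "
from h import *
print(leverc(np.array([302,217])/11+[285,240]-.45), leverc(np.array([285,288])/11+[285,240]-.45,94.5),leverc(np.array([252,455])/11+[285,240]-.45,53))"
```

```text
(array([-0.025, -0.362]), array([ -2.6, -39.7, 124.7])) (array([-0.035, -0.324]), array([ -3.2, -30. , 109.5])) (array([-0.082, -0.205]), array([ -4.3, -10.7,  71.7]))
```

servo_tool:
  increments:
    - [[0.002, -0.012, 0, 0, 0, 0, -1], [0.002, -0.018, 0, 0, 0, 0, -1], [0.002, -0.023, 0, 0, 0, 0, -1], [0.002, -0.028, 0, 0, 0, 0, -1], [0.002, -0.033, 0, 0, 0, 0, -1], [0.002, -0.038, 0, 0, 0, 0, -1], [0.002, -0.043, 0, 0, 0, 0, -1], [0.002, -0.047, 0, 0, 0, 0, -1], [0.002, -0.05, 0, 0, 0, 0, -1], [0.002, -0.05, 0, 0, 0, 0, -1]]

```text
time_s: 10.0
tool_pos: [0.5296, 0.0484, 0.1025]
tool_rot: [-180.0, 0.0, 75.3]
force: [0.7, 0.4, 0.3]
grip_width: 0.0002
```

```bash
python3 -c "
from h import *;snap('a8');zoom('z8')"
```

```text
[ -2.1 -36.5 102.4] [-0.4 -0.3  0.4] 10.1 [ 33.  14. -46. 107.  12.  63. -32.]
```

View pics/z8.png

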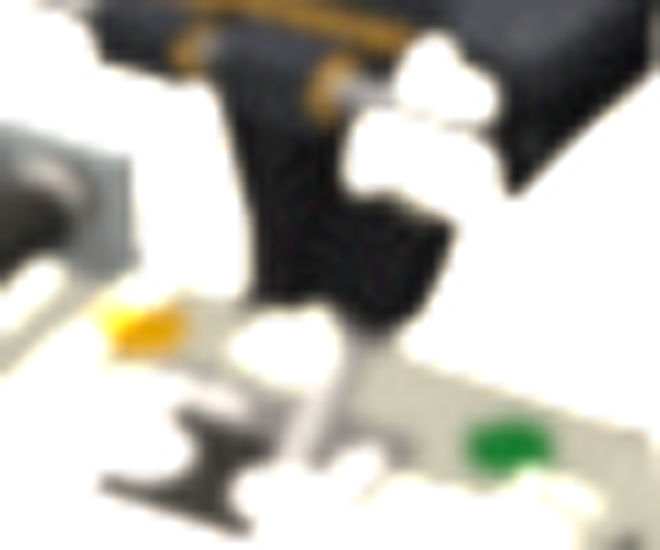

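servo_tool:
  increments:
    - [[0, -0.002, 0, 0, 0, 0, -1], [0, -0.004, 0, 0, 0, 0, -1], [0, -0.005, 0, 0, 0, 0, -1]]

```text
time_s: 10.45
tool_pos: [0.5251, 0.0496, 0.1024]
tool_rot: [180.0, 0.0, 75.3]
force: [1.6, -0.9, -2.2]
grip_width: 0.0006
```

servo_tool:
  increments:
    - [[0, -0.001, 0, 0, 0, 0, -1], [0, -0.002, 0, 0, 0, 0, -1], [0, -0.002, 0, 0, 0, 0, -1]]

```text
time_s: 10.75
tool_pos: [0.5232, 0.0502, 0.1025]
tool_rot: [180.0, 0.0, 75.3]
force: [1.8, 0.2, -0.6]
grip_width: 0.0005
```

servo_tool:
  increments:
    - [[0, -0.001, 0, 0, 0, 0, -1], [0, -0.002, 0, 0, 0, 0, -1], [0, -0.002, 0, 0, 0, 0, -1]]

```text
time_s: 11.05
tool_pos: [0.5215, 0.0507, 0.1025]
tool_rot: [180.0, 0.0, 75.3]
force: [2.8, -0.7, -1.6]
grip_width: 0.0007
```

```bash
python3 -c "
from h import *;snap('a9');zoom('z9')"
```

```text
[-10.6 -36.2 102.6] [ 1.8 -0.1 -0.5] 11.15 [ 33.  13. -46. 108.  11.  63. -32.]
```

View pics/z9.png

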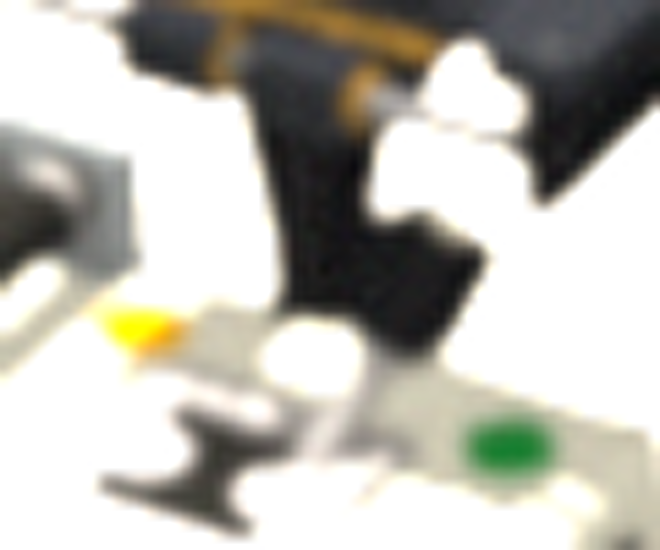

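servo_tool:
  increments:
    - [[0, -0.001, 0, 0, 0, 0, -1], [0, -0.002, 0, 0, 0, 0, -1], [0, -0.002, 0, 0, 0, 0, -1]]

```text
time_s: 11.5
tool_pos: [0.5206, 0.0509, 0.1027]
tool_rot: [179.8, -0.0, 75.3]
force: [6.1, -0.1, -5.0]
grip_width: 0.0006
```

servo_tool:
  increments:
    - [[0, -0.001, 0, 0, 0, 0, -1], [0, -0.002, 0, 0, 0, 0, -1], [0, -0.002, 0, 0, 0, 0, -1]]

```text
time_s: 11.8
tool_pos: [0.5201, 0.0511, 0.1028]
tool_rot: [179.7, -0.1, 75.2]
force: [9.5, -0.0, -7.5]
grip_width: 0.0011
```

servo_tool:
  increments:
    - [[0, 0.015, 0, 0, 0, 0, -1], [0, 0.045, 0, 0, 0, 0, -1], [0, 0.05, -0.03, 0, 0, 0, -1], [0, 0.05, -0.08, 0, 0, 0, -1], [0, 0.05, -0.12, 0, 0, 0, -1], [0.05, 0.05, -0.12, 0, 0, 0, -1], [0.1, 0.05, -0.12, 0, 0, 0, -1], [0.15, 0.05, -0.12, 0, 0, 0, -1], [0.2, 0.05, -0.12, 0, 0, 0, -1], [0.2, 0.05, -0.12, 0, 0, 0, -1]]

```text
time_s: 12.8
tool_pos: [0.613, 0.2429, 0.2218]
tool_rot: [-179.7, -0.3, 76.0]
force: [-1.0, 0.5, -0.2]
grip_width: 0.0005
```

```bash
python3 -c "
from h import *;snap('a10');zoom('z10')"
```

```text
[ 33.2 165.5 221.8] [ 0.1 -0.3 -0.4] 12.9 [ 12.  26. -48.  80.  19.  82. -51.]
```

View pics/z10.png

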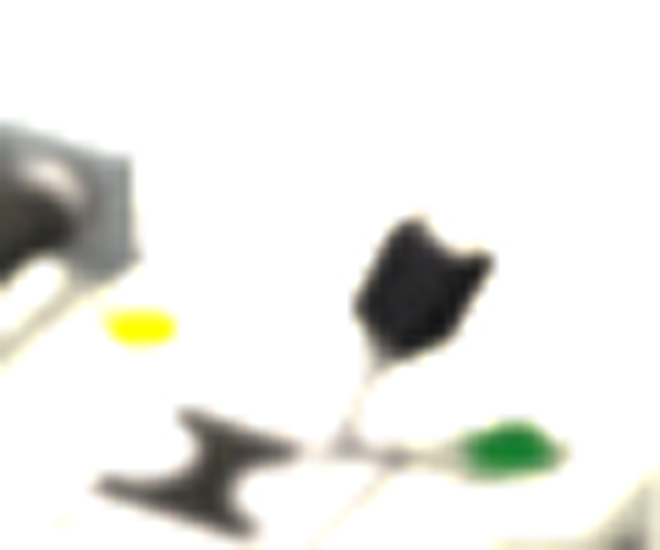

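View pics/a10.png

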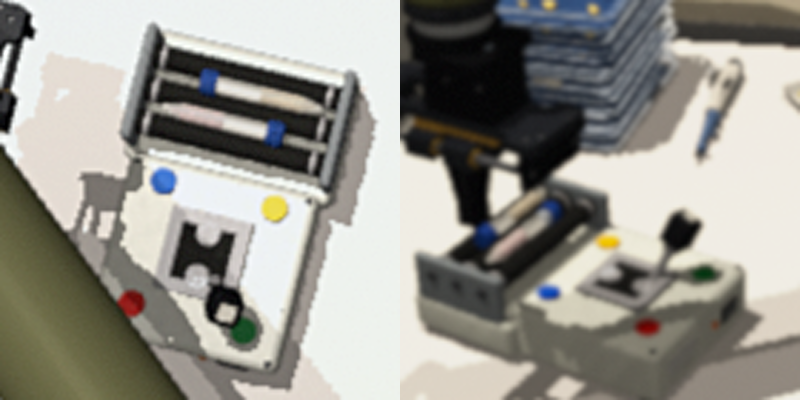

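```bash
python3 -c "
from h import *
C=cams()
pt=np.array([226,312])*.35+[195,160]-.3
ps=np.array([418,290])/11+[285,240]-.45
def q(a,L):
    u=np.array([np.tan(a[0]),np.tan(a[1]),1]);u/=np.linalg.norm(u);return (u*L+[0,0,20])/1000
f1=lambda a:proj(C['top'],m2w(MP,q(a,129.5)))[0]-pt
f2=lambda a:proj(C['side'],m2w(MP,q(a,112)))[0]-ps
for f in(f1,f2,lambda a:np.r_[f1(a),f2(a)]):
    s=least_squares(f,[-.3,-.3]);print(s.x,q(s.x,112)*1000,s.fun)
t=cv2.convertScaleAbs(C['top']['frame'][245:300,255:315],alpha=1.6);cv2.imwrite('pics/t11.png',cv2.resize(t,None,fx=10,fy=10,interpolation=2))"
```

```text
[-0.38540037 -0.32328115] [-40.21088692 -33.20788892 119.11771127] [-3.01838554e-11 -4.53610483e-11]
[-0.38577598 -0.3165997 ] [-40.32629913 -32.53105783 119.29511506] [0. 0.]
[-0.38506773 -0.32247038] [-40.18693468 -33.13043552 119.15333844] [-0.03549984 -0.02162404  0.07441301 -0.07497187]
```

View pics/t11.png

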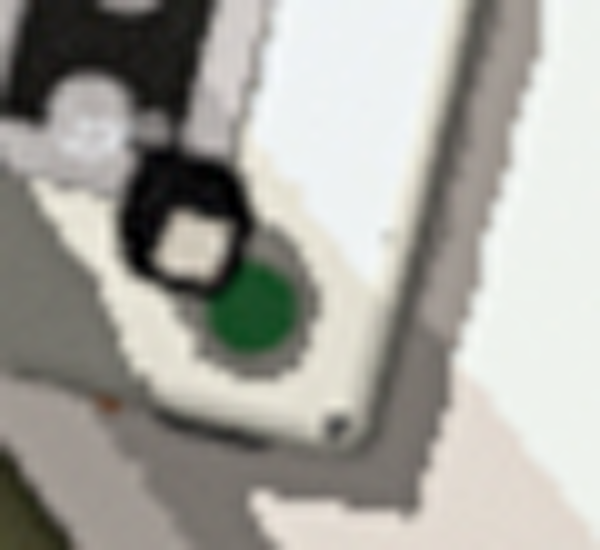

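Both views put the lever fully home in the green slot, with a fore lean of about -0.385 rad and the knob at x ≈ -40 mm. The arm is clear, so I'm handing in.

```bash
python3 -c "
from cell import env
print(env.sign_off())"
```

```text
the job is handed in; nothing more can be done
None
```

The lever is fully home in the green slot (front right of the gate), and I handed the job in at about 13 s. With the fingers shut, I pushed it out of the red slot into the cross channel, across to the right, then forward into the green slot. I never gripped it, and it stayed within a few mm of x = 0 while crossing, so it never entered the blue or yellow slots.

**Final position:** after backing the arm off, the top and side cameras agreed. They put the lever at a fore lean of about -0.385 rad and a side lean of about -0.32 rad. The knob was at about (-40, -33, 119) mm in the mixer's frame, against a nominal home of (-41, -35, 118).

**End stop:** on the last two 2 mm pushes the sideways force rose from about 2 N to 9.5 N, and the fingers moved only about 1.5 mm in total.

**Disagreement:** with the lever at the right end of the cross channel, a rough reading of the rod at the gate plate put it further left than the knob reading did. I relied on the knob, and the lever went into the slot without resistance.

**Loose items:** the arm did not go down near the weighing boat, timer, marker or pipette. I did not measure their positions again at the end.

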